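Close up a row of test blocks in the taping jig

ROBOT

A 6-joint arm with a two-finger parallel gripper is mounted at the origin on a cart in front of the work surface, level with it; the furniture and walls round the work are solid. World frame = base frame: x ahead of the robot, y to its left, z up, the work surface at z = 0. Lengths are in m, angles in rad, forces in N, time in s.
With the tool pointing down it reaches from about 0.3 to 0.75 m from the base axis. Payload 8.5 kg.
Tool frame: the origin (TCP) lies at the very end of the fingers, on their centre line; the grasp point (between the pads) lies 19 mm behind it; x points along the fingers, y is the direction in which the jaws open and shut, and the axes are right-handed (so a half turn about x gives the same grasp; the last joint's range is limited). The gripper opens to 85 mm and grips with 20 to 120 N. Pads are 22 mm wide; open, the fingers measure 114 mm over their backs; the gripper's body (76 mm by 85 mm) begins 54 mm behind the grasp point. The pads swing forward as they close: fully open they stand 13 mm farther back than shut.
Start: joints at [-1.348, 0.381, 1.297, -0, 1.464, -0.215], TCP at [0.233, -0.498, 0.231] pointing down, gripper open.
Joint ranges: [-3.11, 3.11], [-0.89, 2.33], [0.22, 2.48], [-1.42, 4.56], [0.17, 2.85], [-2.88, 2.88]. Speed limits (rad/s): [2.39, 2.39, 3.14, 3.14, 3.14, 3.14].

INTERFACE

Orientations are given as a rotation vector (axis times angle).
In Python, from rig import monitor, optics, arm gives the robot as it stands.
- The arm moves only by the tool apply_moves, never from a script. Its arguments are lists of equal length, an entry for each row: "grip": the opening, from -1 (shut) to 1 (fully open), so that 0 is half open; "translation": the shift along the tool's x, y, z in m, a list of three; "rotation": the turn, a rotation vector about the tool's x, y, z in rad, a list of three. In form: {"grip": [grip, ...], "translation": [[x, y, z], ...], "rotation": [[rx, ry, rz], ...]}. A call has 1 to 10 rows; each row shifts and turns the commanded pose from where the row before left it, along the tool's axes as they then stand; what a row does not reach is not made up. A row lasts 1/10 s, in which the tool goes at most 50 mm and 8.59 degrees, less where a joint would pass 70% of its speed; a pose out of reach is approached as far as the arm can. A call is refused whole if a number of a shift passes 0.05 or a number of a turn 0.15, either way. A call with a gripper value outside its range is refused whole. The fingers move at their own pace and stop on an object; "squeeze" is the grip in N (left out, the last holds). Time passes only in rows, so rows that do not move let the fingers close. It gives the time, the measured TCP pose, the force and the opening at its end, in the units of the state.
- monitor.observe(): the state, without advancing time (a new reading comes with each control period).
- optics.get_image(name): name is "scene" or "top" or "wrist"; returns (picture, depth): 480x640x3 uint8, red, green, blue; 480x640 float32, m along the optical axis (not along the pixel's ray), 0 where there is no reading.
- optics.camera_params(name): a dict with "vertical_fov" (degrees; the focal length in pixels is half the picture's height over the tangent of half this angle, whatever the lens; pixels are square), "cx", "cy" (the principal point, pixels), "T" (4x4, takes a point from camera to world coordinates). Camera axes: x right, y up, looking along -z (the intrinsics and any distortion apply to the point x, -y, -z); pixel columns grow to the right and rows downward; lengths in m; the calibration is good to about 2 mm. A picture is of the moment at which its call begins: read the wrist's pose just before it. camera_params takes no time and is no camera call; for the wrist camera it gives the pose at the moment of the call.
- arm.sign_off(): hands the job in, once; it reports no verdict.
The state is a dict: "time": time; "qpos": joint angles; "joint_velocities": joint speeds; "tau": joint torques, N m; "ee_pos": TCP position; "orientation": TCP orientation; "force": force on the tool from outside, world axes, zero at the start; "moment": the same for the moment, N m; "width": opening from 0.0 (shut) to 1.0 (fully open).
Only numpy, scipy, OpenCV 4.12 (cv2) and the standard library are available. Lean on these libraries where they do the work, as an engineer would, in place of code of your own. Each camera call takes 0.05 s, during which the arm holds its last target. There are 200 camera calls.

TASK

Make one tight row of the three white blocks in the metal taping jig, so that tape can be laid over the joints: bring the middle block up against the one at the end stop to close the gap, and add the spare block from the table, butted end to end against the middle one. All three must end flat on the bed, touching end to end and against the low back ledge, with the first still at the end stop. The blocks dent, so press gently (the end stop is sprung and may give a little, but must never be pushed back more than 8 mm), and leave the tape roll, stopwatch and marker where they are.

Things in the scene. Friction and masses are not known exactly. Their poses are not given: they have to be found in the camera images.
- jig: metal jig fixed to the table, bed 100 (x) x 330 mm (y), bed top at z = 12 mm. Origin: centre of the underside, on the table; y runs along the row away from the end stop, x to the back ledge: a bar all along the back, 8 mm high above the bed, 12 mm thick, inner face at x = 30 mm. Sprung end stop: 20 mm high above the bed, face at y = -125 mm. Front and +y end are open; the bed ends at y = 155 mm.
- jig_corner (a point): point on the bed surface in the inner corner where ledge and end stop meet; axes as the jig's. A tight row has the centres of its blocks' undersides 25 mm from the ledge (-x from here) and 40, 120 and 200 mm along +y from here
- end_stop (a joint): how far the end stop (a steel plate 56 mm wide in front of a dark housing) is pushed back against its spring along the jig's -y, in m: 0 at rest, 0.014 at the limit; it starts to yield at about 4 N and takes 1.2 N more per mm, and comes back by itself
- end_block: plain white block 80 mm long (its y) x 50 mm wide (its x) x 30 mm high, about 50 g; one of three alike; origin: centre of the underside; z up; it already lies on the bed at the end stop and the ledge
- middle_block: plain white block 80 mm long (its y) x 50 mm wide (its x) x 30 mm high, about 50 g; one of three alike; origin: centre of the underside; z up; it lies on the bed, a little askew, with a gap of 25 to 45 mm between it and the end block
- spare_block: plain white block 80 mm long (its y) x 50 mm wide (its x) x 30 mm high, about 50 g; one of three alike; origin: centre of the underside; z up; it lies flat on the table beside the jig, to the left or the right
- tape_roll: roll of brown tape lying flat, 85 mm across, 48 mm high; on the other side of the jig from the spare block; origin: centre of the underside; leave alone
- stopwatch: black stopwatch lying flat, 70 x 58 x 17 mm, behind the work on the right; origin: centre of the underside; leave alone
- marker: black and white marker pen lying flat, 132 mm long (its y), 18 mm thick, behind the work on the left; origin: centre of the underside; leave alone
There are look-alikes about, which are no part of the job. Leave any yellow look-alike of the middle_block alone.

How it is judged:
At the end, for the whole second after the job is handed in: All three blocks lie flat, at rest and released on the bed, along it within 0.035 rad and within 3 mm of the back ledge; neighbours' centres at most 82.5 mm apart (gap under 2.5 mm); the end block within 4 mm of the end stop's rest position, the stop pushed back under 2 mm (horizontal distance between end_block and middle_block below 0.0825 m and horizontal distance between middle_block and spare_block below 0.0825 m and y of end_block in the frame of jig below -0.081 m and value of joint end_stop below 0.002 m and angle between the y axis of each of end_block, middle_block, spare_block and the y axis of jig, either way round below 0.035 rad and x of end_block in the frame of jig between 0.0015 and 0.008 m and z of each of end_block, middle_block, spare_block in the frame of jig below 0.0145 m and angle between each of end_block, middle_block, spare_block's own z axis and vertical below 0.05 rad and linear speed of each of end_block, middle_block, spare_block below 0.01 m/s and x of middle_block in the frame of jig between 0.0015 and 0.008 m and x of spare_block in the frame of jig between 0.0015 and 0.008 m); the robot touches nothing.
It fails at once if the sprung end stop is pushed back more than 8 mm (value of joint end_stop above 0.008 m).
It fails at once if the tape roll is moved more than 20 mm (distance of tape_roll from where it was at the start of the episode above 0.02 m).
It fails at once if the stopwatch is moved more than 20 mm (distance of stopwatch from where it was at the start of the episode above 0.02 m).
It fails at once if the marker is moved more than 20 mm (distance of marker from where it was at the start of the episode above 0.02 m).
It also fails if it takes over 58 s, if anything falls off the work surface, if the arm or the gripper's body presses on something with over 40 N, if the wrist force passes 120 N, or if a joint passes its speed limit or range.

## Working session

There is one attempt and no reset: what is moved stays moved. The work goes in short steps, Python scripts to look and compute and a tool call to move; the robot and the scene stay as the last step left them, time stands still between calls to the robot, and variables do not carry over. Pictures are saved under pics/ and viewed, about 8 in all and at most 12, crops included, and the job is handed in when it is done.

Besides the shell and the picture viewer there is one more tool, called after ">>>" as a command line: name --argument value ..., lists and objects as JSON in quotes. apply_moves: Moves the arm, as the interface text tells. Its arguments: {"type":"object","properties":{"grip":{"type":"array"},"translation":{"type":"array"},"rotation":{"type":"array"},"squeeze":{"type":"number"}},"required":["grip","translation","rotation"]}

```bash
mkdir -p pics; cat > h.py <<'E'
import numpy as np, cv2
from rig import monitor, optics, arm
def cam(n):
    s=monitor.observe(); p=optics.camera_params(n); im,d=optics.get_image(n); return im,d,p
def ray(p,u,v):
    f=240/np.tan(np.radians(p['vertical_fov'])/2)
    c=np.array([(u-p['cx'])/f,-(v-p['cy'])/f,-1.]); T=np.array(p['T'])
    return T[:3,3],T[:3,:3]@c
def onz(p,u,v,z):
    o,r=ray(p,u,v); return o+r*(z-o[2])/r[2]
def save(n,im): cv2.imwrite('pics/'+n,im[:,:,::-1])
E
python3 - <<'E'
from h import *
for n in ('top','scene'):
    im,d,p=cam(n); save(n+'1.png',im); np.savez('pics/%s1.npz'%n,im=im,d=d)
    print({k:(np.round(v,3).tolist() if k=='T' else v) for k,v in p.items()})
print(monitor.observe())
E
```

```text
{'vertical_fov': 43.77178825621722, 'cx': 331.937325625818, 'cy': 250.31027507422652, 'T': [[0.013, 0.993, -0.119, 0.379], [-1.0, 0.013, -0.0, 0.006], [0.001, 0.119, 0.993, 1.6], [0.0, 0.0, 0.0, 1.0]]}
{'vertical_fov': 55.081682066830794, 'cx': 310.26573672703546, 'cy': 243.13803376545897, 'T': [[-0.796, 0.27, -0.542, -0.073], [-0.605, -0.349, 0.716, 0.804], [0.004, 0.897, 0.441, 0.54], [0.0, 0.0, 0.0, 1.0]]}
{'time': 0.1, 'qpos': array([-1.34827850e+00,  3.81147789e-01,  1.29817919e+00,  2.23923853e-06,
        1.46358237e+00, -2.15306875e-01]), 'joint_velocities': array([-0.00034738, -0.00316199, -0.00438881, -0.00081197,  0.00152272,
       -0.00033938]), 'tau': array([ 6.21404135e-03, -4.49218118e+01, -2.31656063e+01, -6.06480148e-05,
        3.64629464e-03,  2.42121979e-05]), 'ee_pos': array([ 0.23311951, -0.49786262,  0.23076517]), 'orientation': array([ 1.97958183,  0.44174817, -1.97958694]), 'force': array([-0.35098297, -0.44855781, -0.34164208]), 'moment': array([-0.00557488, -0.02260289,  0.00097729]), 'width': 1.0004686915241017}
```

View pics/top1.png

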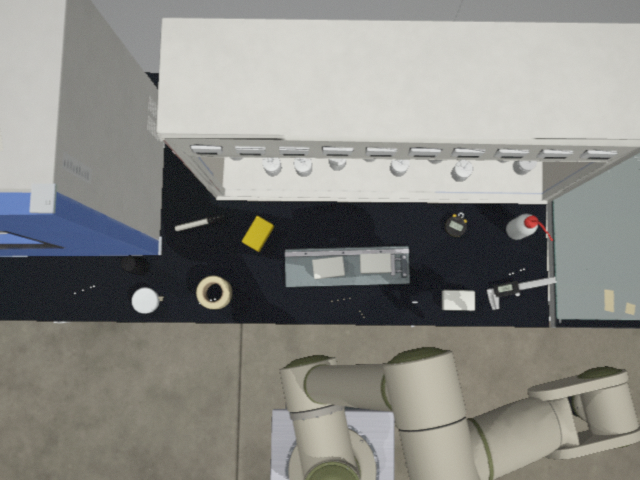

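View pics/scene1.png

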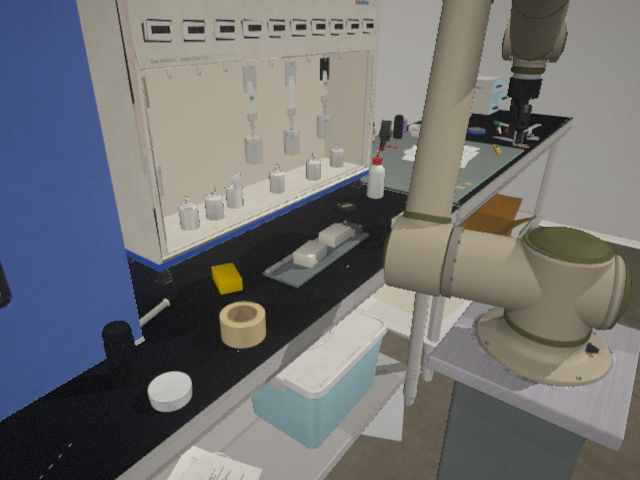

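The top view shows the jig at (347,268) with its end stop on the right (world -y). The end block is at (377,263), the middle block at (328,267) and the spare at (459,300). The tape roll is at (213,292), the stopwatch at (456,224) and the marker at (197,223). The scene view agrees.

```bash
python3 - <<'E'
from h import *
z=np.load('pics/top1.npz'); im,d=z['im'],z['d']; p=optics.camera_params('top')
g=im.astype(int); m=((g.min(2)>165)&(g.max(2)-g.min(2)<30)).astype(np.uint8)
for nm,(u0,u1,v0,v1),h in (('spare',(435,482,282,318),.03),('mid',(305,346,252,282),.042),('end',(357,394,250,277),.042)):
    q=np.zeros_like(m); q[v0:v1,u0:u1]=m[v0:v1,u0:u1]
    c=max(cv2.findContours(q,0,1)[0],key=cv2.contourArea)
    w=np.array([onz(p,*x[0],h)[:2] for x in c],np.float32)*1000
    r=cv2.minAreaRect(w); print(nm,[np.round(a,1) for a in r], 'depthz',)
    u,v=c[:,0].mean(0).astype(int); o,rr=ray(p,u,v); print((o+rr*d[v,u])[:3])
for nm,uv in (('jig FL',(286,287)),('jig BL',(286,249)),('jig FR',(409,285)),('jig BR',(408,247))): print(nm,onz(p,*uv,.012).round(3))
cv2.imwrite('pics/topc.png',cv2.resize(im[235:325,275:490,::-1],None,fx=3.7,fy=3.7,interpolation=cv2.INTER_CUBIC))
from scipy.spatial.transform import Rotation as R
print(R.from_rotvec(monitor.observe()['orientation']).as_matrix().round(3))
E
```

```text
spare [array([ 439.9, -327.7]), array([47.1, 79.4]), np.float64(0.7)] depthz
[ 0.43962419 -0.32394443  0.03566226]
mid [array([519.7,  17.5]), array([49.3, 77.1]), np.float64(7.1)] depthz
[0.52096335 0.01927858 0.04428517]
end [array([ 534.7, -107.4]), array([44.8, 75.9]), np.float64(0.7)] depthz
[ 0.53601837 -0.10635886  0.04115116]
jig FL [0.469 0.128 0.012]
jig BL [0.571 0.13  0.012]
jig FR [ 0.479 -0.199  0.012]
jig BR [ 0.58  -0.197  0.012]
[[-0.     0.424 -0.906]
 [ 0.001 -0.906 -0.424]
 [-1.    -0.001 -0.   ]]
```

View pics/topc.png

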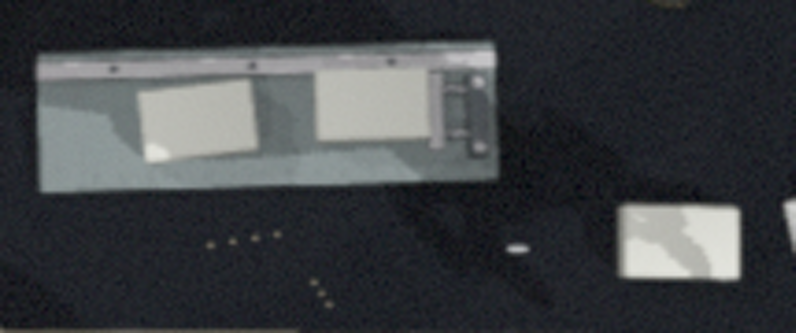

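Jig origin is about (0.525, -0.026) with yaw about 0.028. The end block lies about where the given geometry puts it. The middle block is about 40 mm off the end block and turned about 0.1 rad. I'll go and hover over the jig.

>>> apply_moves --grip '[1, 1, 1, 1, 1, 1, 1, 1, 1, 1]' --translation '[[0, 0, 0], [0, 0, 0], [0, 0, 0], [0, 0, 0], [0, 0, 0], [0, 0, 0], [0, 0, 0], [0, 0, 0], [0, 0.02, -0.03], [0, 0.02, -0.03]]' --rotation '[[-0.145, 0, 0], [-0.145, 0, 0], [-0.145, 0, 0], [-0.145, 0, 0], [-0.145, 0, 0], [-0.145, 0, 0], [-0.145, 0, 0], [-0.145, 0, 0], [0, 0, 0], [0, 0, 0]]' --squeeze 20

```text
time: 1.1
ee_pos: [0.2715, -0.4365, 0.2307]
orientation: [1.191, 1.222, -1.19]
force: [0.5, -0.1, 0.5]
width: 0.999
```

>>> apply_moves --grip '[1, 1, 1, 1, 1, 1, 1, 1, 1, 1]' --translation '[[0, 0.02, -0.04], [0, 0.02, -0.04], [0, 0.02, -0.04], [0, 0.02, -0.04], [0, 0.02, -0.04], [0, 0.02, -0.04], [0, 0.02, -0.04], [0, 0.02, -0.04], [0, 0.02, -0.04], [0, 0.02, -0.04]]' --rotation '[[0, 0, 0], [0, 0, 0], [0, 0, 0], [0, 0, 0], [0, 0, 0], [0, 0, 0], [0, 0, 0], [0, 0, 0], [0, 0, 0], [0, 0, 0]]'

```text
time: 2.1
ee_pos: [0.461, -0.0299, 0.2312]
orientation: [1.189, 1.222, -1.19]
force: [-0.9, -1.0, -0.3]
width: 1.002
```

```bash
python3 - <<'E'
from h import *
from scipy.spatial.transform import Rotation as R
print(monitor.observe()['ee_pos'],R.from_rotvec(monitor.observe()['orientation']).as_matrix().round(3))
im,d,p=cam('wrist'); save('w1.png',im); np.savez('pics/w1.npz',im=im,d=d,T=p['T'])
print(p)
E
```

```text
[ 0.46096477 -0.02993076  0.23119385] [[-0.     1.     0.027]
 [ 0.     0.027 -1.   ]
 [-1.    -0.    -0.   ]]
{'vertical_fov': 58.432443672168844, 'cx': 325.72696779889327, 'cy': 244.32541034652152, 'T': array([[ 9.99646750e-01, -2.50596954e-02, -8.85359472e-03,
         4.60095825e-01],
       [ 2.65637934e-02,  9.52834870e-01,  3.02324453e-01,
         4.72568363e-02],
       [ 8.59855084e-04, -3.02452842e-01,  9.53163962e-01,
         3.73369245e-01],
       [ 0.00000000e+00,  0.00000000e+00,  0.00000000e+00,
         1.00000000e+00]])}
```

View pics/w1.png

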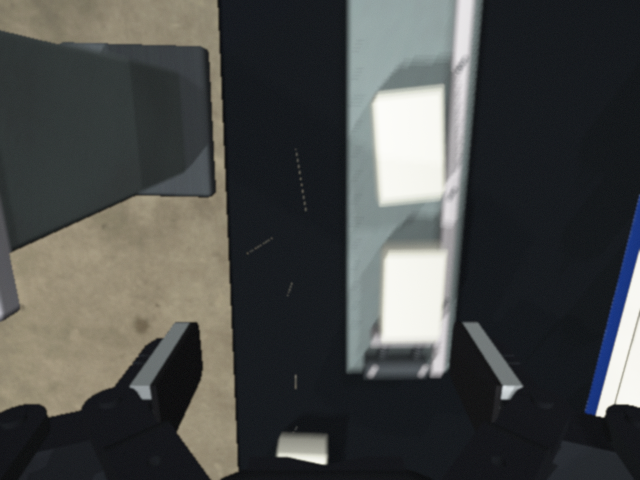

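Wrist view: middle block at (410,145), end block at (414,296) against the stop at (400,350), and the ledge running along x≈445–470. The gap is clear and the middle block is askew.

```bash
cat >> h.py <<'E'
def blocks(im,p,h,roi,thr=205):
    u0,u1,v0,v1=roi; g=im.min(2); m=np.zeros_like(g); m[v0:v1,u0:u1]=(g[v0:v1,u0:u1]>thr)*255
    m=cv2.morphologyEx(m,cv2.MORPH_OPEN,np.ones((9,9),np.uint8))
    out=[]
    for c in cv2.findContours(m,0,1)[0]:
        if cv2.contourArea(c)<1500: continue
        w=np.array([onz(p,*x[0],h)[:2] for x in c],np.float32)*1000
        (cx,cy),s,a=cv2.minAreaRect(w)
        b=cv2.boxPoints(((cx,cy),s,a)); e=max((b[1]-b[0],b[2]-b[1]),key=np.linalg.norm)
        e=e*np.sign(e[1]); out.append((round(cx,1),round(cy,1),np.round(sorted(s),1).tolist(),'yaw',round(float(np.arctan2(-e[0],e[1])),4)))
    return out
E
python3 - <<'E'
from h import *
z=np.load('pics/w1.npz'); p=dict(optics.camera_params('wrist'),T=z['T']); im=z['im']; d=z['d']
for t in (170,190,205): print(t,blocks(im,p,.042,(350,452,60,360),t))
for y in (70,230,330): print(y,im[y,340:485:4].mean(1).astype(int).tolist())
for uv in ((410,145),(414,296),(360,300),(360,100),(462,100)):
    o,r=ray(p,*uv); print(uv,(o+r*d[uv[1],uv[0]]).round(4))
# jig front edge & end on bed plane
for uv in ((347,60),(347,350),(400,377)): print(onz(p,*uv,.012).round(4))
E
```

```text
170 [(540.1, -105.1, [56.8, 89.7], 'yaw', 0.0473), (526.2, 20.6, [57.5, 85.8], 'yaw', 0.1431)]
190 [(540.0, -104.4, [55.5, 84.3], 'yaw', 0.0326), (525.9, 20.7, [55.0, 83.0], 'yaw', 0.1423)]
205 [(539.3, -103.4, [53.0, 81.5], 'yaw', 0.0551), (524.0, 20.4, [50.2, 80.8], 'yaw', 0.1214)]
70 [26, 25, 111, 159, 161, 158, 164, 165, 165, 163, 164, 164, 165, 159, 129, 115, 119, 118, 116, 118, 117, 117, 116, 116, 116, 115, 111, 100, 145, 154, 172, 220, 173, 114, 70, 21, 26]
230 [25, 27, 110, 149, 145, 145, 147, 146, 144, 142, 147, 146, 147, 136, 108, 100, 107, 105, 105, 105, 103, 102, 104, 100, 91, 98, 153, 162, 155, 123, 83, 22, 18, 23, 26, 25, 25]
330 [25, 26, 116, 149, 149, 139, 134, 131, 104, 94, 148, 236, 247, 246, 246, 246, 245, 245, 244, 244, 244, 243, 243, 242, 241, 228, 208, 141, 68, 20, 23, 22, 102, 120, 120, 118, 55]
(410, 145) [0.5248 0.0224 0.0412]
(414, 296) [ 0.5387 -0.1015  0.0422]
(360, 300) [ 0.4965 -0.1204  0.0119]
(360, 100) [0.4876 0.0542 0.0122]
(462, 100) [0.5669 0.0562 0.0189]
[0.476  0.0834 0.012 ]
[ 0.4867 -0.173   0.012 ]
[ 0.5398 -0.2018  0.012 ]
```

Top and wrist agree to about 5 mm. I take the middle block at (0.522, 0.019) with yaw 0.125 and approach to grip across its width. The fingertips stay above the ledge top at z = 20 mm.

>>> apply_moves --grip '[1, 1, 1, 1, 1, 1, 1, 1, 1, 1]' --translation '[[0, 0.032, -0.024], [0, 0.031, -0.023], [0, 0, 0], [0.04, 0, 0], [0.04, 0, 0], [0.04, 0, 0], [0.04, 0, 0], [0.03, 0, 0], [0.016, 0, 0], [0, 0, 0]]' --rotation '[[-0.05, 0, 0], [-0.05, 0, 0], [0, 0, 0], [0, 0, 0], [0, 0, 0], [0, 0, 0], [0, 0, 0], [0, 0, 0], [0, 0, 0], [0, 0, 0]]'

```text
time: 3.15
ee_pos: [0.5195, 0.0181, 0.0234]
orientation: [1.114, 1.271, -1.119]
force: [1.2, 0.4, 0.3]
width: 1.005
```

>>> apply_moves --grip '[0.4, 0.2, 0.1, 0, 0, -0.2, -0.2, -0.2]' --translation '[[0, 0, 0], [0, 0, 0], [0, 0, 0], [0, 0, 0], [0, 0, 0], [0, 0, 0], [0, 0, 0], [0, 0, 0]]' --rotation '[[0, 0, 0], [0, 0, 0], [0, 0, 0], [0, 0, 0], [0, 0, 0], [0, 0, 0], [0, 0, 0], [0, 0, 0]]' --squeeze 20

```text
time: 3.95
ee_pos: [0.5217, 0.0182, 0.0265]
orientation: [1.116, 1.264, -1.114]
force: [-0.2, -1.2, 6.1]
width: 0.578
```

Gripped at a width of about 49 mm. The pads are pressing down a little, so I'll lift 2 mm, turn into line and move towards the ledge.

>>> apply_moves --grip '[-0.2, -0.2, -0.2, -0.2, -0.2, -0.2]' --translation '[[-0.002, 0, 0], [0, 0.003, 0], [0, 0.003, 0], [0, 0.002, 0], [0, 0, 0], [0, 0, 0]]' --rotation '[[0, 0, 0], [0.05, 0, 0], [0.05, 0, 0], [0, 0, 0], [0, 0, 0], [0, 0, 0]]'

```text
time: 4.55
ee_pos: [0.529, 0.0191, 0.0273]
orientation: [1.189, 1.222, -1.189]
force: [-0.0, -0.1, -0.4]
width: 0.578
```

```bash
python3 - <<'E'
from h import *
s=monitor.observe(); print(s['ee_pos'].round(4),s['force'].round(1),s['moment'].round(2))
im,d,p=cam('wrist'); save('w2.png',im); np.savez('pics/w2.npz',im=im,d=d,T=p['T'])
E
```

```text
[0.529  0.0191 0.0273] [-0.  -0.1 -0.4] [ 0.05  0.   -0.04]
```

View pics/w2.png

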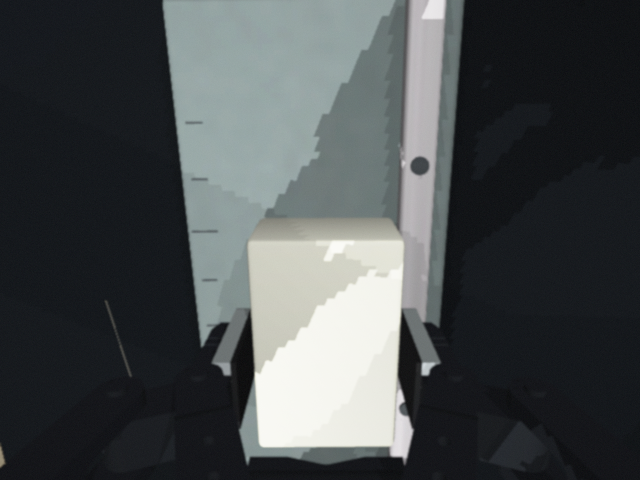

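The wrist view shows the middle block held, with its right side at column ≈402. The ledge is just to the right and its inner edge runs from (407,10) to (400,210). I'll measure the ledge line precisely.

```bash
python3 - <<'E'
from h import *
z=np.load('pics/w2.npz'); p=dict(optics.camera_params('wrist'),T=z['T']); im=z['im']
g=cv2.GaussianBlur(im.mean(2).astype(np.float32),(0,0),1.2); gx=np.gradient(g,axis=1)
def fit(pts,h,nm):
    w=np.array([onz(p,u,v,h)[:2] for u,v in pts]); k=np.polyfit(w[:,1],w[:,0],1)
    r=w[:,0]-np.polyval(k,w[:,1]); k=np.polyfit(w[abs(r)<.001][:,1],w[abs(r)<.001][:,0],1)
    print(nm,'yaw',round(-k[0],4),'x at y=.02,.06:',np.polyval(k,[.02,.06]).round(4),'resid mm',round(float(np.std(r)*1e3),2))
rows=range(30,200,5)
fit([(385+np.argmax(gx[v,385:425]),v) for v in rows],.020,'ledge inner top')
fit([(425+np.argmin(gx[v,425:455]),v) for v in rows],.020,'ledge outer')
fit([(155+np.argmax(gx[v,155:205]),v) for v in rows],.012,'bed front')
rows=range(250,310,4)
fit([(390+np.argmin(gx[v,390:412]),v) for v in rows],.042,'block right')
fit([(240+np.argmax(gx[v,240:265]),v) for v in rows],.042,'block left')
c=np.array([(u,225+np.argmax(np.gradient(g[225:255,u]))) for u in range(270,390,6)])
w=np.array([onz(p,u,v,.042)[:2] for u,v in c]); print('top far edge y',np.median(w[:,1]).round(4))
v=430+np.argmin(np.gradient(g[430:460,330]));print('near edge',onz(p,330,v,.042).round(4))
E
```

```text
ledge inner top yaw 0.0383 x at y=.02,.06: [0.5573 0.5558] resid mm 0.26
ledge outer yaw 0.187 x at y=.02,.06: [0.5827 0.5752] resid mm 1.41
bed front yaw 0.0384 x at y=.02,.06: [0.4779 0.4764] resid mm 0.1
block right yaw 0.0322 x at y=.02,.06: [0.5547 0.5534] resid mm 0.09
block left yaw 0.0303 x at y=.02,.06: [0.5059 0.5047] resid mm 0.09
top far edge y 0.0572
near edge [ 0.5329 -0.0221  0.042 ]
```

>>> apply_moves --grip '[-0.2, -0.2, -0.2, -0.2, -0.2]' --translation '[[0, 0.001, 0], [0, 0.001, 0], [0, 0.0005, 0], [0, 0.0005, 0], [0, 0, 0]]' --rotation '[[-0.007, 0, 0], [0, 0, 0], [0, 0, 0], [0, 0, 0], [0, 0, 0]]'

```text
time: 5.1
ee_pos: [0.5311, 0.0191, 0.0271]
orientation: [1.183, 1.227, -1.186]
force: [-5.7, -1.4, 1.4]
width: 0.578
```

It has met the ledge at about 5 N. I'll back off 0.7 mm and slide along the row.

>>> apply_moves --grip '[-0.2, -0.2, -0.2, -0.2, -0.2, -0.2, -0.2]' --translation '[[0, -0.0007, 0], [0, 0, 0.008], [0, 0, 0.01], [0, 0, 0.01], [0, 0, 0.007], [0, 0, 0], [0, 0, 0]]' --rotation '[[0, 0, 0], [0, 0, 0], [0, 0, 0], [0, 0, 0], [0, 0, 0], [0, 0, 0], [0, 0, 0]]'

```text
time: 5.8
ee_pos: [0.5324, -0.0167, 0.0273]
orientation: [1.184, 1.225, -1.185]
force: [-4.5, -2.4, -0.4]
width: 0.577
```

>>> apply_moves --grip '[-0.2, -0.2, -0.2]' --translation '[[0, -0.0004, 0.001], [0, 0, 0.001], [0, 0, 0]]' --rotation '[[0, 0, 0], [0, 0, 0], [0, 0, 0]]'

```text
time: 6.1
ee_pos: [0.5325, -0.0179, 0.0274]
orientation: [1.184, 1.225, -1.184]
force: [-2.1, 0.3, -0.8]
width: 0.579
```

>>> apply_moves --grip '[-0.2, -0.2, -0.2]' --translation '[[0, 0, 0.001], [0, 0, 0.001], [0, 0, 0]]' --rotation '[[0, 0, 0], [0, 0, 0], [0, 0, 0]]'

```text
time: 6.4
ee_pos: [0.5325, -0.02, 0.0274]
orientation: [1.184, 1.225, -1.184]
force: [-1.8, 0.6, -0.4]
width: 0.579
```

>>> apply_moves --grip '[-0.2, -0.2, -0.2]' --translation '[[0, 0, 0.001], [0, 0, 0.001], [0, 0, 0]]' --rotation '[[0, 0, 0], [0, 0, 0], [0, 0, 0]]'

```text
time: 6.7
ee_pos: [0.5326, -0.0221, 0.0274]
orientation: [1.184, 1.224, -1.184]
force: [-0.6, 0.3, 0.1]
width: 0.579
```

>>> apply_moves --grip '[-0.2, -0.2, -0.2]' --translation '[[0, 0, 0.001], [0, 0, 0.001], [0, 0, 0]]' --rotation '[[0, 0, 0], [0, 0, 0], [0, 0, 0]]'

```text
time: 7.0
ee_pos: [0.5327, -0.0241, 0.0274]
orientation: [1.184, 1.225, -1.184]
force: [-0.1, -1.0, -1.5]
width: 0.578
```

>>> apply_moves --grip '[-0.2, -0.2, -0.2]' --translation '[[0, 0, 0.001], [0, 0, 0.0005], [0, 0, 0]]' --rotation '[[0, 0, 0], [0, 0, 0], [0, 0, 0]]'

```text
time: 7.3
ee_pos: [0.5327, -0.0255, 0.0274]
orientation: [1.184, 1.225, -1.184]
force: [0.3, 0.5, -0.5]
width: 0.579
```

>>> apply_moves --grip '[-0.2, -0.2, -0.2]' --translation '[[0, 0, 0.001], [0, 0, 0.0005], [0, 0, 0]]' --rotation '[[0, 0, 0], [0, 0, 0], [0, 0, 0]]'

```text
time: 7.6
ee_pos: [0.5325, -0.0264, 0.0273]
orientation: [1.185, 1.226, -1.184]
force: [0.1, 4.4, 0.4]
width: 0.581
```

>>> apply_moves --grip '[-0.2, -0.2, -0.2]' --translation '[[0, 0, 0.001], [0, 0, 0.0005], [0, 0, 0]]' --rotation '[[0, 0, 0], [0, 0, 0], [0, 0, 0]]'

```text
time: 7.9
ee_pos: [0.5326, -0.0277, 0.0274]
orientation: [1.185, 1.226, -1.184]
force: [0.3, 7.2, 1.5]
width: 0.58
```

Contact is confirmed: the stop yielded about 2 mm at 7 N. I'll back off 1.5 mm, nudge to the ledge, release and rise.

>>> apply_moves --grip '[-0.2, -0.2, -0.2, 0.6, 1, 1, 1, 1, 1, 1]' --translation '[[0, 0, -0.0015], [0, 0.0007, 0], [0, 0, 0], [0, 0, 0], [0, 0, 0], [0, 0, 0], [-0.03, 0, 0], [-0.05, 0, 0], [-0.05, 0, 0], [-0.04, 0, 0]]' --rotation '[[0, 0, 0], [0, 0, 0], [0, 0, 0], [0, 0, 0], [0, 0, 0], [0, 0, 0], [0, 0, 0], [0, 0, 0], [0, 0, 0], [0, 0, 0]]'

```text
time: 8.9
ee_pos: [0.5335, -0.0271, 0.2004]
orientation: [1.185, 1.222, -1.183]
force: [0.5, 0.4, -0.4]
width: 1.002
```

>>> apply_moves --grip '[1, 1, 1, 1, 1, 1, 1]' --translation '[[0, -0.0167, 0.0383], [0, -0.0167, 0.0383], [0, -0.0167, 0.0383], [0, -0.0167, 0.0383], [0, -0.0167, 0.0383], [0, -0.0167, 0.0383], [0, 0, 0]]' --rotation '[[0, 0, 0], [0, 0, 0], [0, 0, 0], [0, 0, 0], [0, 0, 0], [0, 0, 0], [0, 0, 0]]'

```text
time: 9.6
ee_pos: [0.4394, -0.2641, 0.1972]
orientation: [1.187, 1.222, -1.189]
force: [0.5, -0.2, -0.2]
width: 0.999
```

```bash
python3 - <<'E'
from h import *
print(monitor.observe()['ee_pos'].round(4))
im,d,p=cam('wrist'); save('w3.png',im)
for t in (170,190,205): print(t,blocks(im,p,.030,(200,450,60,420),t))
im,d,p=cam('top'); save('top2.png',im); cv2.imwrite('pics/top2c.png',cv2.resize(im[235:300,275:420,::-1],None,fx=5,fy=5,interpolation=cv2.INTER_CUBIC))
E
```

```text
[ 0.4394 -0.2641  0.1972]
170 [(442.3, -323.1, [50.4, 86.9], 'yaw', -0.0159), (494.8, -175.9, [23.5, 41.7], 'yaw', 0.0285)]
190 [(442.3, -324.0, [50.1, 84.9], 'yaw', -0.0165)]
205 [(442.2, -325.1, [49.8, 82.4], 'yaw', -0.0162)]
```

View pics/w3.png

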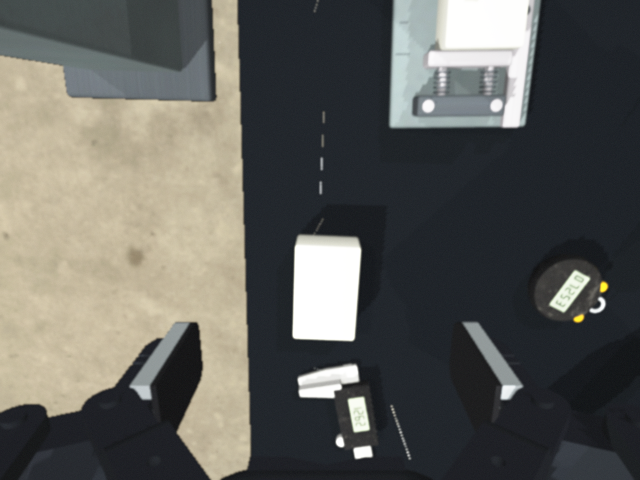

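Spare at (0.441, -0.327) with yaw about -0.018; the top view agrees to 2 mm. A caliper lies just behind it around (340,400), clear of the grasp.

>>> apply_moves --grip '[1, 1, 1, 1, 1, 1, 1, 1, 1, 1]' --translation '[[0, 0, 0.032], [0, 0, 0.031], [0, 0, 0], [0.04, 0, 0], [0.04, 0, 0], [0.04, 0, 0], [0.03, 0, 0], [0.02, 0, 0], [0.013, 0, 0], [0, 0, 0]]' --rotation '[[0.025, 0, 0], [0.025, 0, 0], [0, 0, 0], [0, 0, 0], [0, 0, 0], [0, 0, 0], [0, 0, 0], [0, 0, 0], [0, 0, 0], [0, 0, 0]]'

```text
time: 10.7
ee_pos: [0.4422, -0.3208, 0.013]
orientation: [1.221, 1.206, -1.22]
force: [-0.4, 0.2, 0.9]
width: 0.997
```

>>> apply_moves --grip '[0.4, 0.2, 0.1, 0, 0, -0.2, -0.2, -0.2]' --translation '[[0, 0, 0], [0, 0, 0], [0, 0, 0], [0, 0, 0], [0, 0, 0], [0, 0, 0], [-0.002, 0, 0], [0, 0, 0]]' --rotation '[[0, 0, 0], [0, 0, 0], [0, 0, 0], [0, 0, 0], [0, 0, 0], [0, 0, 0], [0, 0, 0], [0, 0, 0]]' --squeeze 20

```text
time: 11.5
ee_pos: [0.4423, -0.323, 0.0167]
orientation: [1.221, 1.201, -1.221]
force: [-0.3, 0.1, -0.5]
width: 0.579
```

>>> apply_moves --grip '[-0.2, -0.2, -0.2, -0.2]' --translation '[[-0.03, 0, 0], [-0.04, 0, 0], [-0.04, 0, 0], [0, 0, 0]]' --rotation '[[0, 0, 0], [-0.025, 0, 0], [-0.025, 0, 0], [0, 0, 0]]'

```text
time: 11.9
ee_pos: [0.4438, -0.3246, 0.1313]
orientation: [1.181, 1.215, -1.183]
force: [0.3, -0.2, -1.1]
width: 0.58
```

>>> apply_moves --grip '[-0.2, -0.2, -0.2, -0.2, -0.2, -0.2, -0.2, -0.2, -0.2, -0.2]' --translation '[[0, 0.0098, -0.0383], [0, 0.0098, -0.0383], [0, 0.0098, -0.0383], [0, 0.0098, -0.0383], [0, 0.0098, -0.0383], [0, 0.0098, -0.0383], [0, 0.0098, -0.0383], [0, 0.0098, -0.0383], [0, 0.0098, -0.0383], [0, 0.0098, -0.0383]]' --rotation '[[0, 0, 0], [0, 0, 0], [0, 0, 0], [0, 0, 0], [0, 0, 0], [0, 0, 0], [0, 0, 0], [0, 0, 0], [0, 0, 0], [0, 0, 0]]'

```text
time: 12.9
ee_pos: [0.527, 0.0648, 0.1256]
orientation: [1.184, 1.226, -1.185]
force: [0.6, -0.3, 0.1]
width: 0.579
```

>>> apply_moves --grip '[-0.2, -0.2, -0.2]' --translation '[[0, 0, 0], [0, 0, 0], [0, 0, 0]]' --rotation '[[0, 0, 0], [0, 0, 0], [0, 0, 0]]'

```text
time: 13.2
ee_pos: [0.5269, 0.0624, 0.1259]
orientation: [1.184, 1.225, -1.186]
force: [-0.4, 0.4, -0.1]
width: 0.578
```

```bash
python3 - <<'E'
from h import *
s=monitor.observe();print(s['ee_pos'].round(4),s['force'].round(2))
im,d,p=cam('wrist'); save('w4.png',im)
from scipy.spatial.transform import Rotation as R
print(R.from_rotvec(s['orientation']).as_matrix().round(4))
E
```

```text
[0.5269 0.0624 0.1259] [-0.36  0.44 -0.12]
[[-9.000e-04  9.995e-01  3.310e-02]
 [-2.000e-04  3.310e-02 -9.995e-01]
 [-1.000e+00 -9.000e-04  2.000e-04]]
```

View pics/w4.png

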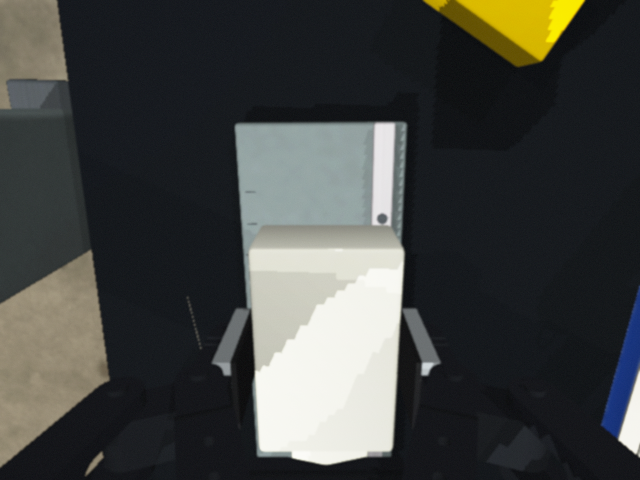

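The spare is held square above the bed, clear of the yellow look-alike at (505,25). Lowering.

>>> apply_moves --grip '[-0.2, -0.2, -0.2, -0.2, -0.2, -0.2]' --translation '[[0.03, 0, 0], [0.03, 0, 0], [0.02, 0, 0], [0.01, 0, 0], [0.004, 0, 0], [0, 0, 0]]' --rotation '[[0, 0, 0], [0, 0, 0], [0, 0, 0], [0, 0, 0], [0, 0, 0], [0, 0, 0]]'

```text
time: 13.85
ee_pos: [0.5274, 0.0627, 0.0326]
orientation: [1.185, 1.225, -1.184]
force: [-0.0, -0.1, -0.3]
width: 0.578
```

>>> apply_moves --grip '[-0.2, -0.2, -0.2, -0.2]' --translation '[[0.001, 0, 0], [0.001, 0, 0], [0.001, 0, 0], [0, 0, 0]]' --rotation '[[0, 0, 0], [0, 0, 0], [0, 0, 0], [0, 0, 0]]'

```text
time: 14.25
ee_pos: [0.5273, 0.0632, 0.0295]
orientation: [1.184, 1.225, -1.184]
force: [-0.6, -1.1, -1.2]
width: 0.579
```

Now lower the last millimetre and creep to the ledge.

>>> apply_moves --grip '[-0.2, -0.2, -0.2, -0.2]' --translation '[[0.0007, 0.001, 0], [0, 0.001, 0], [0, 0.0005, 0], [0, 0, 0]]' --rotation '[[0, 0, 0], [0, 0, 0], [0, 0, 0], [0, 0, 0]]'

```text
time: 14.65
ee_pos: [0.5292, 0.0633, 0.0285]
orientation: [1.183, 1.226, -1.185]
force: [-4.2, -0.6, 0.7]
width: 0.577
```

>>> apply_moves --grip '[-0.2, -0.2, -0.2]' --translation '[[0, 0.0005, 0], [0, 0.0005, 0], [0, 0, 0]]' --rotation '[[0, 0, 0], [0, 0, 0], [0, 0, 0]]'

```text
time: 14.95
ee_pos: [0.5292, 0.0633, 0.0283]
orientation: [1.182, 1.228, -1.187]
force: [-7.0, -1.9, 1.8]
width: 0.577
```

At the ledge. I'll ease off and slide towards the middle block.

>>> apply_moves --grip '[-0.2, -0.2, -0.2, -0.2, -0.2, -0.2]' --translation '[[0, -0.001, 0], [0, 0, 0.0015], [0, 0, 0.0015], [0, 0, 0.001], [0, 0, 0.001], [0, 0, 0]]' --rotation '[[0, 0, 0], [0, 0, 0], [0, 0, 0], [0, 0, 0], [0, 0, 0], [0, 0, 0]]'

```text
time: 15.55
ee_pos: [0.5294, 0.0583, 0.0284]
orientation: [1.184, 1.226, -1.185]
force: [-5.1, 1.6, -0.6]
width: 0.577
```

>>> apply_moves --grip '[-0.2, -0.2, -0.2]' --translation '[[0, 0, 0.001], [0, 0, 0.001], [0, 0, 0]]' --rotation '[[0, 0, 0], [0, 0, 0], [0, 0, 0]]'

```text
time: 15.85
ee_pos: [0.5295, 0.0566, 0.0284]
orientation: [1.184, 1.227, -1.185]
force: [-5.5, 3.2, -0.2]
width: 0.581
```

>>> apply_moves --grip '[-0.2, -0.2, -0.2]' --translation '[[0, -0.0004, 0.001], [0, 0, 0.0005], [0, 0, 0]]' --rotation '[[0, 0, 0], [0, 0, 0], [0, 0, 0]]'

```text
time: 16.15
ee_pos: [0.5295, 0.0556, 0.0285]
orientation: [1.185, 1.226, -1.184]
force: [-2.8, 7.3, -0.2]
width: 0.578
```

>>> apply_moves --grip '[-0.2, -0.2, -0.2]' --translation '[[0, 0, 0.001], [0, 0, 0], [0, 0, 0]]' --rotation '[[0, 0, 0], [0, 0, 0], [0, 0, 0]]'

```text
time: 16.45
ee_pos: [0.5295, 0.0547, 0.0286]
orientation: [1.185, 1.226, -1.183]
force: [-3.0, 7.9, -1.7]
width: 0.578
```

The row is tight and the stop is yielding slightly. I'll ease back 1.5 mm, release, rise and look.

>>> apply_moves --grip '[-0.2, -0.2, 0.6, 1, 1, 1, 1, 1, 1, 1]' --translation '[[0, 0, -0.0015], [0, 0, 0], [0, 0, 0], [0, 0, 0], [0, 0, 0], [-0.03, 0, 0], [-0.05, 0, 0], [-0.05, 0, 0], [-0.05, 0, -0.02], [0, 0, 0]]' --rotation '[[0, 0, 0], [0, 0, 0], [0, 0, 0], [0, 0, 0], [0, 0, 0], [0, 0, 0], [0, 0, 0], [0, 0, 0], [0, 0, 0], [0, 0, 0]]'

```text
time: 17.45
ee_pos: [0.5314, 0.0748, 0.2116]
orientation: [1.189, 1.215, -1.174]
force: [0.1, -0.6, 0.3]
width: 0.997
```

```bash
python3 - <<'E'
from h import *
s=monitor.observe();print(s['ee_pos'].round(4),s['force'].round(2))
im,d,p=cam('wrist'); save('w5.png',im); np.savez('pics/w5.npz',im=im,d=d,T=p['T'])
im,d,p=cam('top'); save('top3.png',im)
E
```

```text
[0.5314 0.0748 0.2116] [ 0.08 -0.62  0.28]
```

View pics/w5.png

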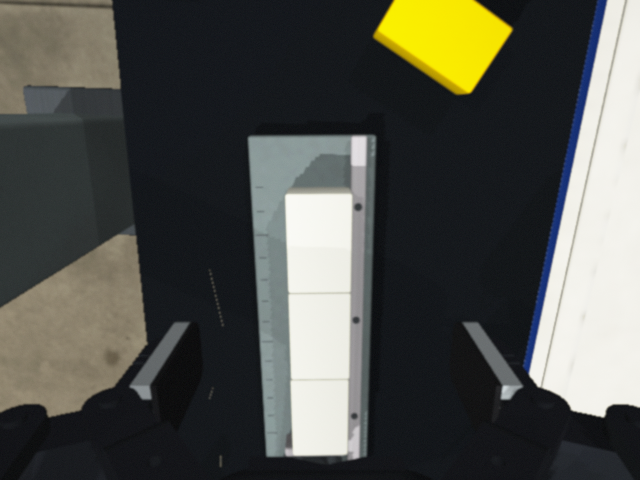

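The three blocks form one row with thin joint lines at v≈293 and v≈379, and their right sides lie at the ledge. I'll measure edges per block.

```bash
python3 - <<'E'
from h import *
z=np.load('pics/w5.npz'); p=dict(optics.camera_params('wrist'),T=z['T']); im=z['im']
g=cv2.GaussianBlur(im.mean(2).astype(np.float32),(0,0),1.); gx=np.gradient(g,axis=1); gy=np.gradient(g,axis=0)
def W(pts,h): return np.array([onz(p,u,v,h)[:2] for u,v in pts])
def line(w,nm):
    k=np.polyfit(w[:,1],w[:,0],1); r=w[:,0]-np.polyval(k,w[:,1]); q=abs(r)<.001; k=np.polyfit(w[q,1],w[q,0],1)
    print(nm,'yaw',round(-k[0],4),'x(mid)',(1e3*np.polyval(k,w[:,1].mean())).round(1),'y',(1e3*w[:,1].mean()).round(1),'rms',(1e3*r[q].std()).round(2)); return k
kf=line(W([(243+np.argmax(gx[v,243:275]),v) for v in range(150,440,4)],.012),'bed front')
for nm,a,b in (('spare',205,288),('mid',299,374),('end',385,440)):
  for side,lo,hi,f in (('L',278,300,np.argmax),('R',340,360,np.argmin)):
    w=W([(lo+f(gx[v,lo:hi]),v) for v in range(a,b,3)],.042); k=line(w,nm+side)
    y=w[:,1].mean(); print('   from bed front (L must be 30, R 80):',round(1e3*(np.polyval(k,y)-np.polyval(kf,y)),1))
for a,b in ((184,200),(286,300),(372,386)):
    for u in (298,318,338): 
        col=g[a:b,u]; v=a+(np.argmin(col) if a>190 else np.argmax(np.gradient(col))); print(u,v,onz(p,u,v,.042).round(4)[:2],end=' ')
    print()
for c in (293,379): print(im[c-5:c+6,318].mean(1).astype(int).tolist())
v=445+np.argmin(gy[445:470,318]);print('end edge',v,onz(p,318,v,.042).round(4))
E
```

```text
bed front yaw 0.0384 x(mid) 478.4 y -8.7 rms 0.25
spareL yaw 0.038 x(mid) 505.8 y 50.8 rms 0.22
   from bed front (L must be 30, R 80): 29.6
spareR yaw 0.0331 x(mid) 555.1 y 52.2 rms 0.24
   from bed front (L must be 30, R 80): 79.0
midL yaw 0.0371 x(mid) 508.6 y -25.9 rms 0.22
   from bed front (L must be 30, R 80): 29.6
midR yaw 0.0356 x(mid) 557.8 y -24.6 rms 0.22
   from bed front (L must be 30, R 80): 78.8
endL yaw 0.0418 x(mid) 510.9 y -101.1 rms 0.25
   from bed front (L must be 30, R 80): 29.0
endR yaw 0.0504 x(mid) 560.5 y -99.9 rms 0.55
   from bed front (L must be 30, R 80): 78.6
298 193 [0.5141 0.0918] 318 193 [0.5288 0.0923] 338 193 [0.5435 0.0928] 
298 293 [0.5153 0.012 ] 318 293 [0.5311 0.0124] 338 293 [0.5469 0.0128] 
298 379 [ 0.5165 -0.0673] 318 379 [ 0.5334 -0.0668] 338 379 [ 0.5504 -0.0664] 
[239, 239, 239, 234, 217, 208, 226, 235, 237, 238, 237]
[238, 239, 239, 237, 228, 216, 222, 232, 236, 237, 237]
end edge 455 [ 0.5358 -0.1469  0.042 ]
```

```bash
python3 - <<'E'
from h import *
z=np.load('pics/w5.npz'); p=dict(optics.camera_params('wrist'),T=z['T']); im=z['im']
g=cv2.GaussianBlur(im.mean(2).astype(np.float32),(0,0),1.); gy=np.gradient(g,axis=0)
v=125+np.argmax(gy[125:145,300]); e=onz(p,300,v,.012); print('bed end',v,e.round(4),'to spare far edge (40):',1e3*(e[1]-.0918))
T=np.array([onz(p,u,v,.030)[:2] for u,v in ()]) 
im,d,q=cam('top'); g=im.astype(int)
b=cv2.imread('pics/top1.png')[:,:,::-1].astype(int)
for nm,(u,v,r) in dict(tape=(213,292,22),watch=(456,224,16),marker=(197,223,22)).items():
    A,B=g[v-r:v+r,u-r:u+r],b[v-r:v+r,u-r:u+r]; print(nm,abs(A-B).mean().round(2))
E
```

```text
bed end 135 [0.5137 0.1314 0.012 ] to spare far edge (40): 39.55112171785123
tape 6.32
watch 3.85
marker 8.55
```

```bash
python3 -c "
from rig import arm,monitor
s=monitor.observe();print(s['time'],s['force'].round(1));print(arm.sign_off())"
```

```text
17.6 [-0.6 -0.2  0.5]
the job is handed in; nothing more can be done
None
```

I closed the gap and added the spare block, so all three blocks now lie in one tight row in the jig. I handed the job in at 17.6 s with the gripper clear of everything. No verdict came back, so what follows is from my own checks.

**What I did:** I gripped the middle block, squared it and slid it along the ledge onto the end block, to about 7 N. I then picked up the spare, set it on the bed at the ledge and slid it onto the middle block, to about 8 N. After each push I backed off 1.5 mm and let go. Going by the forces, the end stop gave about 2–3 mm.

**Last checks, from the wrist camera:**

| Check | Measured | Should be |
|---|---|---|
| Joint gaps | thin lines, about 0.5 mm or less | under 2.5 mm |
| Spacing between joints and far end | 79–80 mm | 80 mm |
| Middle and spare block angles | within about 0.005 rad of the bed | within 0.035 rad |
| Distance from the ledge | within about 1.5 mm | within 3 mm |
| Bed end to far end of the row | 39.6 mm | 40 mm, so the end block is at the stop |

**Less certain:**
- **End block angle:** its two sides read 0.003 and 0.012 rad off the bed; the second was a noisy fit.
- **Camera offsets:** the top and wrist cameras disagreed by up to about 5 mm. I therefore relied on wrist measurements taken relative to the jig.
- **Tape roll, stopwatch and marker:** I checked these only by comparing top pictures from before and after. Small brightness differences remain, largest at the marker. I took these for shadow and noise, as the arm never went near any of the three.

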